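Count the plating supply up from its stop

ROBOT

A 6-joint arm with a two-finger parallel gripper is mounted at the origin on the work surface. World frame = base frame: x ahead of the robot, y to its left, z up, the work surface at z = 0. Lengths are in m, angles in rad, forces in N, time in s.
With the tool pointing down it reaches from about 0.3 to 0.875 m from the base axis. Payload 6.4 kg.
Tool frame: the origin (TCP) lies midway between the tips of the shut fingers; the grasp point (between the pads) lies 19 mm behind it; z points along the fingers, y is the line along which they close (so a half turn about z gives the same grasp; the last joint's range is limited). The gripper opens to 85 mm and grips with 20 to 120 N. Pads are 22 mm wide; open, the fingers measure 114 mm over their backs; the gripper's body (76 mm by 85 mm) begins 54 mm behind the grasp point. The pads swing forward as they close: fully open they stand 13 mm farther back than shut.
Start: joints at [1.044, 0.181, 1.607, -0, 1.354, -0.206], TCP at [0.181, 0.546, 0.231] pointing down, gripper open.
Joint ranges: [-2.99, 2.99], [-0.89, 2.07], [0.3, 2.58], [-1.14, 4.28], [0, 2.63], [-3.12, 3.12]. Speed limits (rad/s): [2.57, 2.57, 3.01, 3.14, 3.14, 3.14].

INTERFACE

Orientations are given as a 3x3 rotation matrix whose columns are the frame's x, y, z axes.
In Python, from rig import r gives the robot as it stands.
- The arm moves only by the tool arm_command, never from a script. Its argument "series" is a list that holds one entry, the list of rows, each a list of 7 numbers: the shift along the world's x, y, z in cm, then the turn, a rotation vector about the world's x, y, z in degrees, then the gripper command: -1 is fully open, 1 is shut, values between are in proportion. In form: [[[x, y, z, ax, ay, az, gripper], ...]]. A call has 1 to 5 rows; each row is the pose to reach, as a shift and turn from the pose commanded when the call began; what a row does not reach only later rows make up. A row lasts 1/12 s, in which the tool goes at most 41.7 mm and 7.16 degrees, less where a joint would pass 70% of its speed; a pose out of reach is approached as far as the arm can. A call with a gripper value outside its range is refused whole. The fingers move at their own pace and stop on an object; the grip force is fixed at half the most. Time passes only in rows, so rows that repeat a pose let the fingers close. It gives the time, the measured TCP pose, the force, the opening and the grip force at its end, in the units of the state.
- r.read_state(): the state, without advancing time (a new reading comes with each control period).
- r.get_image(name): name is "scene" or "side" or "wrist"; returns a dict with "img" (480x640x3 uint8, red, green, blue), "z_map" (480x640 float32, m along the optical axis (not along the pixel's ray), 0 where there is no reading), "K" (3x3 intrinsics, pixels), "eye" and "orientation" of the camera in the world; the wrist camera has in their place "mount" (4x4, takes a point from camera to tool coordinates, whose origin is the TCP and whose axes are the flange's). Camera axes: x right, y up, looking along -z (the intrinsics and any distortion apply to the point x, -y, -z); pixel columns grow to the right and rows downward; lengths in m; the calibration is good to about 2 mm. A picture is of the moment at which its call begins: read the wrist's pose just before it.
- r.finish_job(): hands the job in; it is judged then, once.
The state is a dict: "clock": time; "q": joint angles; "dq": joint speeds; "joint_torque": joint torques, N m; "tool_pos": TCP position; "orientation": TCP orientation; "force": force on the tool from outside, world axes, zero at the start; "torque": the same for the moment, N m; "opening": finger opening in m; "grip_force": force on a finger pad.
Only numpy, scipy, OpenCV 4.12 (cv2) and the standard library are available. Lean on these libraries where they do the work, as an engineer would, in place of code of your own. Each camera call takes 0.05 s, during which the arm holds its last target. There are 200 camera calls.

TASK

The markings of the big selector on the plating supply have worn away, so set it by feel: wind it anticlockwise until it rests against its end stop without forcing the stop, then count four clicks clockwise from there. Only when it sits in the fourth click, push the bat switch over, away from you, to turn the output on. Leave the small trim knob and the other things on the bench as they are.

Things in the scene. Friction and masses are not known exactly. Their poses are not given: they have to be found in the camera images.
- supply: plating supply: fixed grey case, 200 x 280 x 85 mm (x, y, z), level blank top panel. Origin: centre of its underside; z up, x away from the robot at yaw 0. On the panel, in its frame (mm): selector (-20, 60), bat switch (-35, -85), trim knob (52, -20), 10 mm thick 60 x 70 meter (52, -92), terminals 22 tall at (76, 35) and (76, 85)
- selector_top (a point): centre of the top face of the selector, a round black fluted knob, 45 mm diameter, its top 30 mm above the panel; hold it anywhere round its rim (friction about 1). The point is fixed and does not turn: the knob has no mark and its angle is not measured. It starts in a rest two or more clicks clockwise of the anticlockwise stop, at most 130 degrees from it
- selector_foot (a point): point on the selector's upright axis on the panel, 30 mm below selector_top. A sprung switch gives even rests, 15 to 30 degrees apart. Each click resists with 0.15 to 0.25 N m, lets go halfway and pulls on as strongly into the next rest. The hard stop lies about 4 degrees anticlockwise of the first rest (count nought); over 0.6 N m spoils it. Another stop ends the clockwise side
- switch_tip (a point): tip of the bat switch, a steel toggle 9 to 10 mm thick at the top; its pivot is 6 mm above the panel and 38.7 mm from the tip; the bush round its foot is 14 mm wide, 8 mm tall. It leans 16 degrees to the supply's -x when off, as far to +x when on, snaps over centre when pushed near the tip along +x with 2 to 4 N, and stays over
- output_switch (a joint): angle of the bat switch: 0 rad off (leaning to the supply's -x, as it starts), 0.56 rad on (leaning to +x)
- trim (a joint): angle of the small black trim knob (16 mm diameter, 17 mm tall); 0 rad as it starts, grows clockwise; to be left alone
- pliers: loose steel pliers with blue grips, 190 mm long, lying along their x axis right of the supply; origin below the rivet
- bur_block: loose dark wooden block 70 x 55 x 32 mm stuck full of burs up to 60 mm high, left of the supply; origin at the centre of its underside
- jar: loose closed amber glass jar, 56 mm diameter, 70 mm tall, left of the supply; origin at the centre of its underside
- ring_clamp: loose wooden ring clamp 130 x 26 x 24 mm with leather jaws, behind the supply; origin at the centre of its underside, x along it

How it is judged:
On the way, in this order (a step that is already met when the one before it is completed fails the run):
1. the selector has come back to its end stop (y of selector_lug in the frame of supply above 0.0754 m and value of joint output_switch below 0.1 rad), for 0.1 s.
2. the selector rests in the fourth click from the stop (y of selector_lug in the frame of supply between 0.058 and 0.062 m and x of selector_lug in the frame of supply above -0.02 m), for 0.3 s.
3. the bat switch is thrown over (value of joint output_switch above 0.45 rad), for 0.2 s.
At the end, for the whole second after the job is handed in: The selector rests in the fourth click clockwise from its anticlockwise end stop (within 7 degrees), the bat switch is on (beyond 0.45 rad), the trim knob is within 0.2 rad of its start and the other things stand within 20 mm of where they were (all of step 2 and value of joint output_switch above 0.45 rad and value of joint trim between -0.2 and 0.2 rad); the robot touches nothing.
It fails at once if the selector is forced against an end stop with more than about 0.6 N m (contact force between selector_lug and selector_stop_low above 38 N or contact force between selector_lug and selector_stop_high above 38 N).
It fails at once if the output is switched on while the selector is not in the fourth click (value of joint output_switch above 0.3 rad and not (y of selector_lug in the frame of supply between 0.058 and 0.062 m and x of selector_lug in the frame of supply above -0.02 m)).
It fails at once if the trim knob is turned by more than 0.2 rad (value of joint trim above 0.2 rad or value of joint trim below -0.2 rad).
It fails at once if a thing on the bench is moved by more than 20 mm (distance of any of pliers, bur_block, jar, ring_clamp from where it was at the start of the episode above 0.02 m).
It also fails if it takes over 72 s, if anything falls off the work surface, if the arm or the gripper's body presses on something with over 40 N, if the wrist force passes 120 N, or if a joint passes its speed limit or range.

## Working session

There is one attempt and no reset: what is moved stays moved. The work goes in short steps, Python scripts to look and compute and a tool call to move; the robot and the scene stay as the last step left them, time stands still between calls to the robot, and variables do not carry over. Pictures are saved under pics/ and viewed, at most 10 in all, crops included, and the job is handed in when it is done.

Besides the shell and the picture viewer there is one more tool, called by a JSON object that holds its "api" and its "payload", one argument or row to a line. arm_command: Moves the arm, as the interface text tells. Its arguments: {"type":"object","properties":{"series":{"type":"array","items":{"type":"array","items":{"type":"array","items":{"type":"number"}}}}},"required":["series"]}

```bash
mkdir -p pics; ls
cat > h.py <<'E'
import numpy as np, cv2
from rig import r
def shot(n,save=None):
    s=r.read_state(); d=r.get_image(n)
    if n=="wrist":
        T=np.eye(4);T[:3,:3]=np.array(s["orientation"]);T[:3,3]=s["tool_pos"]
        M=T@np.array(d["mount"]); d["eye"]=M[:3,3]; d["orientation"]=M[:3,:3]
    d["eye"]=np.array(d["eye"]);d["R"]=np.array(d["orientation"]);d["K"]=np.array(d["K"])
    if save: cv2.imwrite("pics/"+save,d["img"][:,:,::-1])
    return d
def ray(d,u,v):
    p=np.linalg.solve(d["K"],[u,v,1.]); return d["R"]@np.array([p[0],-p[1],-1.])
def onplane(d,u,v,z):
    k=ray(d,u,v); return d["eye"]+k*(z-d["eye"][2])/k[2]
def cloud(d):
    v,u=np.mgrid[0:480,0:640]; z=d["z_map"]
    P=np.linalg.inv(d["K"])@np.stack([u.ravel(),v.ravel(),np.ones(u.size)])
    P=np.stack([P[0],-P[1],-P[2]])*z.ravel()
    return (d["R"]@P).T.reshape(480,640,3)+d["eye"]
def proj(d,p):
    c=d["R"].T@(np.array(p)-d["eye"]); q=d["K"]@np.array([c[0],-c[1],-c[2]]); return q[:2]/q[2]
E
python3 - <<'E'
from h import *
s=r.read_state();print({k:np.round(v,3).tolist() for k,v in s.items()})
a=shot("scene","scene.png");b=shot("side","side.png")
for d in(a,b):
    print(d["eye"],d["R"].round(3).tolist(),d["K"].tolist(),[k for k in d])
    C=cloud(d); ok=(d["z_map"]>0)&(abs(C[...,2]-.085)<.004)
    P=C[ok]; print(len(P),P.min(0),P.max(0),np.median(P[:,2]))
    print(cv2.minAreaRect((P[:,:2]*1000).astype(np.float32)))
E
```

```text
pics
{'clock': 0.0, 'q': [1.044, 0.182, 1.608, 0.0, 1.354, -0.206], 'dq': [-0.0, -0.001, 0.0, -0.002, -0.0, -0.0], 'joint_torque': [0.0, -44.488, -35.132, -0.0, 0.009, 0.0], 'tool_pos': [0.181, 0.545, 0.23], 'orientation': [[-0.949, 0.315, -0.001], [0.315, 0.949, -0.001], [0.0, -0.002, -1.0]], 'force': [-0.636, -0.202, 0.736], 'torque': [-0.006, -0.029, 0.021], 'grip_force': 0.0, 'opening': 0.085}
[ 1.17259985 -0.33008414  1.00689243] [[0.476, -0.693, 0.541], [0.879, 0.369, -0.301], [0.009, 0.619, 0.785]] [[540.7604233368922, 0.0, 318.2545759226992], [0.0, 540.7604233368922, 236.8986645745352], [0.0, 0.0, 1.0]] ['img', 'z_map', 'K', 'eye', 'orientation', 'R']
7374 [-0.71547994 -0.44706516  0.08100095] [0.67458406 1.0452911  0.08899741] 0.08450889010159512
((-162.6573486328125, 298.2232666015625), (1488.9764404296875, 1091.7054443359375), 17.809410095214844)
[ 0.16372504 -0.58495596  0.81815277] [[0.837, 0.375, -0.398], [-0.546, 0.595, -0.59], [0.016, 0.711, 0.703]] [[606.311175270791, 0.0, 315.7459982922424], [0.0, 606.311175270791, 239.59387312197384], [0.0, 0.0, 1.0]] ['img', 'z_map', 'K', 'eye', 'orientation', 'R']
10300 [ 0.03186773 -0.08504225  0.08100015] [0.66831526 1.04149735 0.08899775] 0.08373629293231805
((464.2267150878906, 404.3363342285156), (1163.102783203125, 595.7169189453125), 75.54513549804688)
```

View pics/scene.png

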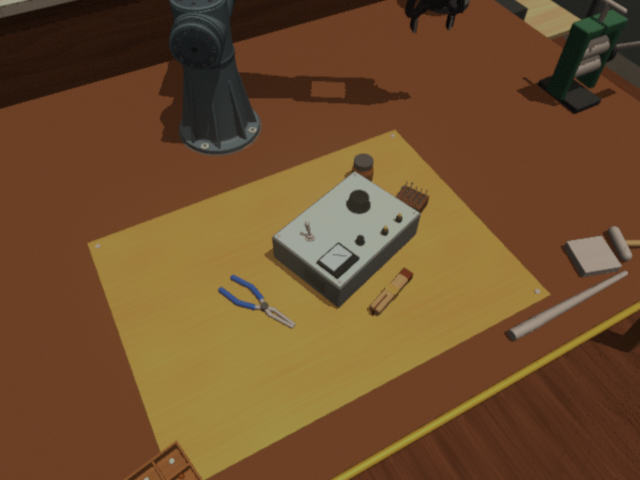

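View pics/side.png

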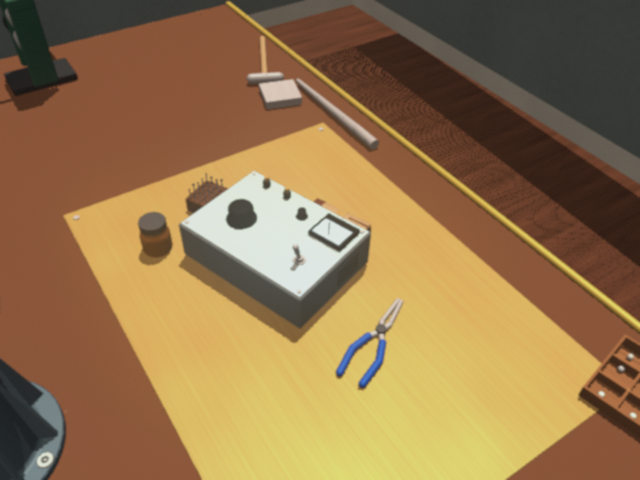

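The pictures show the supply's white panel. The selector top is at about (358,197) in scene and (241,207) in side. The switch is at (308,231) and (297,254), with the jar and burs beside the selector.

```bash
cat > m.py <<'E'
from h import *
def tri(ds,ps):
    A=np.zeros((3,3));b=np.zeros(3)
    for d,(u,v) in zip(ds,ps):
        k=ray(d,u,v);k/=np.linalg.norm(k);Q=np.eye(3)-np.outer(k,k);A+=Q;b+=Q@d["eye"]
    return np.linalg.solve(A,b)
E
python3 - <<'E'
from m import *
D={n:shot(n) for n in("scene","side")}
roi={"scene":(265,165,430,300),"side":(175,165,375,325)}
knob={}
for n,d in D.items():
    x0,y0,x1,y1=roi[n]; hsv=cv2.cvtColor(d["img"],cv2.COLOR_RGB2HSV)
    m=((hsv[...,2]>150)&(hsv[...,1]<60)).astype(np.uint8)
    mm=np.zeros_like(m);mm[y0:y1,x0:x1]=m[y0:y1,x0:x1]
    c=max(cv2.findContours(mm,cv2.RETR_EXTERNAL,cv2.CHAIN_APPROX_NONE)[0],key=cv2.contourArea)
    P=np.array([onplane(d,*p,.085)[:2]*1000 for p in c[:,0]],np.float32)
    print(n,cv2.contourArea(c),cv2.minAreaRect(P))
    C=cloud(d); k=(C[...,2]>.108)&(C[...,2]<.122)&(d["z_map"]>0)&(mm*0==0)
    k[:y0]=0;k[y1:]=0;k[:,:x0]=0;k[:,x1:]=0
    lab=cv2.connectedComponentsWithStats(k.astype(np.uint8))
    for i in range(1,lab[0]):
        if lab[2][i,4]>15:
            s=lab[1]==i; print(lab[2][i].tolist(),lab[3][i].round(1),C[s].mean(0).round(4),C[s].min(0).round(3),C[s].max(0).round(3))
    i=1+np.argmax(lab[2][1:,4]); knob[n]=lab[3][i]
print(tri(list(D.values()),[knob[n] for n in D]))
big=[]
for n,(x0,y0,x1,y1) in {"scene":(330,175,430,225),"side":(215,165,335,275)}.items():
    big.append(cv2.resize(D[n]["img"][y0:y1,x0:x1],(480,int(480*(y1-y0)/(x1-x0))),interpolation=cv2.INTER_CUBIC))
x0,y0,x1,y1=285,205,345,255
big.append(cv2.resize(D["scene"]["img"][y0:y1,x0:x1],(300,250),interpolation=cv2.INTER_CUBIC))
E
```

```text
scene 7903.5 ((535.3705444335938, 98.27645111083984), (190.20590209960938, 269.9721374511719), 18.77776527404785)
[350, 189, 20, 16, 239] [359.  196.6] [0.4993 0.147  0.1136] [0.475 0.126 0.108] [0.519 0.17  0.119]
[305, 224, 6, 7, 22] [307.8 227. ] [0.5247 0.0043 0.1154] [0.519 0.001 0.11 ] [0.529 0.009 0.122]
side 11578.5 ((534.309326171875, 96.4564437866211), (193.84292602539062, 274.1194763183594), 18.722362518310547)
[228, 199, 25, 18, 346] [239.8 207.2] [0.4951 0.1454 0.1129] [0.475 0.125 0.108] [0.518 0.169 0.118]
[293, 248, 7, 6, 25] [296.4 250.9] [0.5219 0.0012 0.1141] [ 0.517 -0.002  0.108] [0.527 0.005 0.121]
[0.49656764 0.14884115 0.10981896]
```

The panel fit puts the supply at (0.535, 0.0975) with a yaw of 18.75°. That predicts the selector at (0.497, 0.148), which matches the triangulation. Next I move above it, turning the wrist clockwise to leave range for winding.

{"api": "arm_command", "payload": {
  "series": [
    [[2.5,-3,-0.2,0,0,-4,-1],[5,-6,-0.4,0,0,-8,-1],[7.5,-9,-0.6,0,0,-12,-1],[9.5,-12,-0.8,0,0,-16,-1],[10.5,-13.2,-1,0,0,-20,-1]]
  ]
}}

```text
clock: 0.62
tool_pos: [0.2879, 0.4107, 0.2209]
orientation: [[-0.781, 0.625, 0.0], [0.625, 0.781, -0.002], [-0.001, -0.001, -1.0]]
force: [1.0, 0.5, -0.4]
opening: 0.0855
grip_force: 0.0
```

{"api": "arm_command", "payload": {
  "series": [
    [[2.5,-3,-0.2,0,0,-4,-1],[5,-6,-0.4,0,0,-8,-1],[7.5,-9,-0.6,0,0,-12,-1],[9.5,-12,-0.8,0,0,-16,-1],[10.5,-13.2,-1,0,0,-20,-1]]
  ]
}}

```text
clock: 1.03
tool_pos: [0.3932, 0.2785, 0.2112]
orientation: [[-0.519, 0.855, 0.001], [0.855, 0.519, -0.001], [-0.001, 0.0, -1.0]]
force: [0.1, 0.2, 0.0]
opening: 0.0851
grip_force: 0.0
```

{"api": "arm_command", "payload": {
  "series": [
    [[2.5,-3,-0.2,0,0,-4,-1],[5,-6,-0.4,0,0,-8,-1],[7.5,-9,-0.6,0,0,-12,-1],[9.5,-12,-0.8,0,0,-16,-1],[10.5,-13.2,-1,0,0,-20,-1]]
  ]
}}

```text
clock: 1.45
tool_pos: [0.4984, 0.146, 0.2012]
orientation: [[-0.195, 0.981, 0.001], [0.981, 0.195, -0.001], [-0.001, 0.001, -1.0]]
force: [-0.2, 0.3, -0.0]
opening: 0.0854
grip_force: 0.0
```

{"api": "arm_command", "payload": {
  "series": [
    [[0,0,0,0,0,0,-1],[0,0,0,0,0,0,-1]]
  ]
}}

```text
clock: 1.62
tool_pos: [0.4963, 0.149, 0.2009]
orientation: [[-0.2, 0.98, -0.001], [0.98, 0.2, 0.0], [0.001, -0.001, -1.0]]
force: [-0.2, 1.0, 0.6]
opening: 0.0856
grip_force: 0.0
```

Run:
```python
from h import *
d=shot("wrist","w1.png");s=r.read_state();print({k:np.round(v,4).tolist() for k,v in s.items()})
print(d["eye"],proj(d,[.497,.148,.115]),d["K"].tolist())
C=cloud(d);k=(C[...,2]>.107)&(C[...,2]<.125)&(d["z_map"]>0)&(np.hypot(C[...,0]-.497,C[...,1]-.148)<.05)
c=C[k];print(len(c))
if len(c):
    print(np.percentile(c,[1,50,99],axis=0).round(4)); 
    vu=np.argwhere(k);(u,v),rad=cv2.minEnclosingCircle(vu[:,::-1].astype(np.float32));print(u,v,rad,onplane(d,u,v,.115))
```

```text
{'clock': 1.6667, 'q': [0.0638, 0.0838, 1.7794, 0.0004, 1.2795, -0.1399], 'dq': [0.0273, -0.0107, 0.008, -0.0009, 0.0032, 0.0011], 'joint_torque': [-1.085, -37.9515, -34.3573, -0.0804, -0.0587, 0.0381], 'tool_pos': [0.4958, 0.1498, 0.201], 'orientation': [[-0.2022, 0.9794, -0.0011], [0.9794, 0.2022, 0.0004], [0.0006, -0.001, -1.0]], 'force': [-0.2232, 1.4425, -0.3394], 'torque': [0.0127, 0.0374, -0.0211], 'grip_force': 0.0, 'opening': 0.0857}
[0.47869608 0.23152017 0.34459497] [318.93352496 247.22630262] [[335.9194396960069, 0.0, 316.87330517697364], [0.0, 335.9194396960069, 239.05660212119625], [0.0, 0.0, 1.0]]
2696
[[0.4748 0.1298 0.1085]
 [0.495  0.1515 0.116 ]
 [0.5157 0.1702 0.1177]]
317.26470947265625 243.14706420898438 30.37767791748047 [0.49517072 0.15084858 0.115     ]
```

View pics/w1.png

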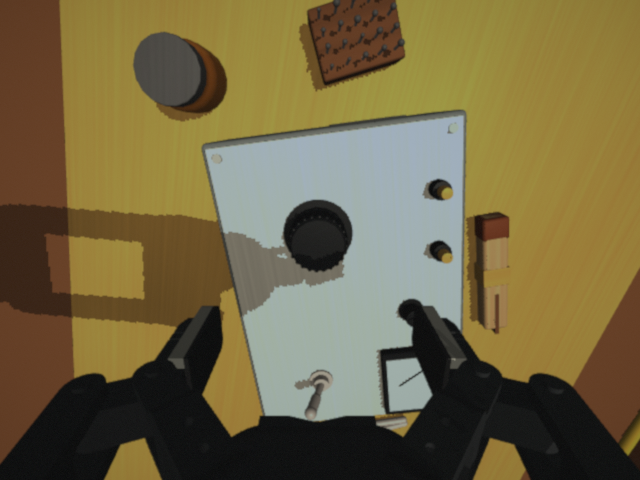

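The wrist view shows the knob centred near (318,240). All the measurements agree on (0.496, 0.149) with its top at about 0.115, and nothing is in the way of the fingers. Descending.

{"api": "arm_command", "payload": {
  "series": [
    [[0,0,-3,0,0,0,-1],[0,0,-6,0,0,0,-1],[0,0,-8.5,0,0,0,-1],[0,0,-10,0,0,0,-1],[0,0,-10,0,0,0,-1]]
  ]
}}

```text
clock: 2.08
tool_pos: [0.4925, 0.1509, 0.0978]
orientation: [[-0.205, 0.979, -0.007], [0.979, 0.205, -0.0], [0.001, -0.007, -1.0]]
force: [-0.2, -0.1, 0.1]
opening: 0.0854
grip_force: 0.0
```

{"api": "arm_command", "payload": {
  "series": [
    [[0,0,-0.5,0,0,0,-1],[0,0,-1,0,0,0,-1],[0,0,-1.4,0,0,0,-1],[0,0,-1.4,0,0,0,-1],[0,0,-1.4,0,0,0,-1]]
  ]
}}

```text
clock: 2.5
tool_pos: [0.4966, 0.1498, 0.0878]
orientation: [[-0.202, 0.979, 0.001], [0.979, 0.202, 0.0], [-0.0, 0.001, -1.0]]
force: [0.1, -0.6, 0.3]
opening: 0.0854
grip_force: 0.0
```

{"api": "arm_command", "payload": {
  "series": [
    [[0,0,0,0,0,0,-0.2],[0,0,0,0,0,0,-0.1],[0,0,0,0,0,0,0],[0,0,0,0,0,0,0],[0,0,0,0,0,0,0]]
  ]
}}

```text
clock: 2.92
tool_pos: [0.4966, 0.1496, 0.0879]
orientation: [[-0.201, 0.98, 0.001], [0.98, 0.201, -0.0], [-0.0, 0.001, -1.0]]
force: [-1.8, 0.5, 4.4]
opening: 0.0436
grip_force: 49.3
```

```bash
cat > t.py <<'E'
from h import *
s=r.read_state();R=np.array(s["orientation"])
print(round(s["clock"],2),"yaw",np.degrees(np.arctan2(R[1,1],R[0,1])).round(2),"q6",round(float(np.degrees(s["q"][5])),2),"tq",np.round(s["torque"],3),"F",np.round(s["force"],1),"grip",round(s["grip_force"],1),"op",round(s["opening"],4),"jt6",round(s["joint_torque"][5],3),np.round(s["tool_pos"],4))
E
python3 t.py
```

```text
2.92 yaw 11.62 q6 -7.97 tq [-0.044  0.255  0.026] F [-1.8  0.5  4.4] grip 49.3 op 0.0436 jt6 -0.008 [0.4966 0.1496 0.0879]
```

{"api": "arm_command", "payload": {
  "series": [
    [[0,0,0,0,0,0,0.2],[0,0,0,0,0,0,0.2],[0,0,0,0,0,0,0.2]]
  ]
}}

```text
clock: 3.17
tool_pos: [0.4966, 0.1497, 0.0879]
orientation: [[-0.201, 0.98, 0.001], [0.98, 0.201, -0.0], [-0.0, 0.001, -1.0]]
force: [-1.0, -0.3, 5.7]
opening: 0.0432
grip_force: 60.1
```

```bash
python3 t.py
```

```text
3.17 yaw 11.62 q6 -7.97 tq [-0.105  0.312  0.037] F [-1.  -0.3  5.7] grip 60.1 op 0.0432 jt6 -0.007 [0.4966 0.1497 0.0879]
```

{"api": "arm_command", "payload": {
  "series": [
    [[0,0,0,0,0,2,0.2],[0,0,0,0,0,2,0.2]]
  ]
}}

```text
clock: 3.33
tool_pos: [0.4966, 0.1497, 0.0879]
orientation: [[-0.237, 0.972, 0.001], [0.972, 0.237, -0.0], [-0.0, 0.001, -1.0]]
force: [-2.1, 0.3, 5.8]
opening: 0.0433
grip_force: 60.1
```

```bash
python3 t.py
```

```text
3.33 yaw 13.71 q6 -10.06 tq [-0.089  0.447 -0.131] F [-2.1  0.3  5.8] grip 60.1 op 0.0433 jt6 -0.465 [0.4966 0.1497 0.0879]
```

{"api": "arm_command", "payload": {
  "series": [
    [[0,0,0,0,0,2,0.2],[0,0,0,0,0,2,0.2]]
  ]
}}

```text
clock: 3.5
tool_pos: [0.4966, 0.1496, 0.0879]
orientation: [[-0.271, 0.963, 0.0], [0.963, 0.271, 0.0], [-0.0, 0.0, -1.0]]
force: [-2.4, -0.9, 6.4]
opening: 0.0434
grip_force: 61.7
```

```bash
python3 t.py
```

```text
3.5 yaw 15.7 q6 -12.06 tq [-0.113  0.381 -0.185] F [-2.4 -0.9  6.4] grip 61.7 op 0.0434 jt6 -0.511 [0.4966 0.1496 0.0879]
```

{"api": "arm_command", "payload": {
  "series": [
    [[0,0,0,0,0,2,0.2],[0,0,0,0,0,2,0.2]]
  ]
}}

```text
clock: 3.67
tool_pos: [0.4965, 0.1497, 0.0879]
orientation: [[-0.304, 0.953, 0.0], [0.953, 0.304, -0.0], [-0.0, 0.0, -1.0]]
force: [-1.6, -0.7, 3.3]
opening: 0.0432
grip_force: 60.9
```

```bash
python3 t.py
```

```text
3.67 yaw 17.71 q6 -14.06 tq [-0.084  0.504 -0.104] F [-1.6 -0.7  3.3] grip 60.9 op 0.0432 jt6 -0.467 [0.4965 0.1497 0.0879]
```

{"api": "arm_command", "payload": {
  "series": [
    [[0,0,0,0,0,2,0.2],[0,0,0,0,0,2,0.2]]
  ]
}}

```text
clock: 3.83
tool_pos: [0.4966, 0.1496, 0.0879]
orientation: [[-0.337, 0.941, 0.0], [0.941, 0.337, -0.0], [-0.0, 0.0, -1.0]]
force: [-1.7, -0.7, 9.4]
opening: 0.0432
grip_force: 61.8
```

```bash
python3 t.py
```

```text
3.83 yaw 19.72 q6 -16.07 tq [-0.062  0.395 -0.061] F [-1.7 -0.7  9.4] grip 61.8 op 0.0432 jt6 -0.424 [0.4966 0.1496 0.0879]
```

{"api": "arm_command", "payload": {
  "series": [
    [[0,0,0,0,0,2,0.2],[0,0,0,0,0,2,0.2]]
  ]
}}

```text
clock: 4.0
tool_pos: [0.4966, 0.1496, 0.0879]
orientation: [[-0.37, 0.929, 0.0], [0.929, 0.37, -0.0], [-0.0, 0.0, -1.0]]
force: [-1.6, 0.2, 5.6]
opening: 0.0433
grip_force: 61.7
```

```bash
python3 t.py
```

```text
4.0 yaw 21.72 q6 -18.07 tq [-0.035  0.532 -0.043] F [-1.6  0.2  5.6] grip 61.7 op 0.0433 jt6 -0.379 [0.4966 0.1496 0.0879]
```

{"api": "arm_command", "payload": {
  "series": [
    [[0,0,0,0,0,2,0.2],[0,0,0,0,0,2,0.2]]
  ]
}}

```text
clock: 4.17
tool_pos: [0.4966, 0.1496, 0.088]
orientation: [[-0.402, 0.915, 0.0], [0.915, 0.402, -0.0], [-0.0, 0.0, -1.0]]
force: [-0.1, 0.5, 4.2]
opening: 0.0432
grip_force: 61.0
```

```bash
python3 t.py
```

```text
4.17 yaw 23.73 q6 -20.07 tq [-0.153  0.51   0.075] F [-0.1  0.5  4.2] grip 61.0 op 0.0432 jt6 -0.336 [0.4966 0.1496 0.088 ]
```

{"api": "arm_command", "payload": {
  "series": [
    [[0,0,0,0,0,2,0.2],[0,0,0,0,0,2,0.2]]
  ]
}}

```text
clock: 4.33
tool_pos: [0.4965, 0.1496, 0.0879]
orientation: [[-0.434, 0.901, 0.0], [0.901, 0.434, -0.0], [-0.0, 0.0, -1.0]]
force: [-2.9, -1.0, 9.8]
opening: 0.0435
grip_force: 62.0
```

```bash
python3 t.py
```

```text
4.33 yaw 25.73 q6 -22.08 tq [-0.062  0.428  0.125] F [-2.9 -1.   9.8] grip 62.0 op 0.0435 jt6 -0.29 [0.4965 0.1496 0.0879]
```

{"api": "arm_command", "payload": {
  "series": [
    [[0,0,0,0,0,2,0.2],[0,0,0,0,0,2,0.2]]
  ]
}}

```text
clock: 4.5
tool_pos: [0.4965, 0.1496, 0.0879]
orientation: [[-0.465, 0.885, 0.0], [0.885, 0.465, -0.0], [-0.0, 0.0, -1.0]]
force: [-0.9, -0.5, 2.0]
opening: 0.0435
grip_force: 61.0
```

```bash
python3 t.py
```

```text
4.5 yaw 27.74 q6 -24.08 tq [-0.189  0.576  0.143] F [-0.9 -0.5  2. ] grip 61.0 op 0.0435 jt6 -0.246 [0.4965 0.1496 0.0879]
```

{"api": "arm_command", "payload": {
  "series": [
    [[0,0,0,0,0,2,0.2],[0,0,0,0,0,2,0.2]]
  ]
}}

```text
clock: 4.67
tool_pos: [0.4966, 0.1496, 0.088]
orientation: [[-0.496, 0.868, 0.001], [0.868, 0.496, -0.0], [-0.0, 0.0, -1.0]]
force: [-2.2, -0.6, 5.3]
opening: 0.0434
grip_force: 61.5
```

```bash
python3 t.py
```

```text
4.67 yaw 29.73 q6 -26.08 tq [-0.06   0.431  0.1  ] F [-2.2 -0.6  5.3] grip 61.5 op 0.0434 jt6 -0.264 [0.4966 0.1496 0.088 ]
```

{"api": "arm_command", "payload": {
  "series": [
    [[0,0,0,0,0,2,0.2],[0,0,0,0,0,2,0.2]]
  ]
}}

```text
clock: 4.83
tool_pos: [0.4965, 0.1496, 0.0879]
orientation: [[-0.526, 0.851, 0.0], [0.851, 0.526, -0.0], [-0.0, 0.0, -1.0]]
force: [-2.2, -0.7, 6.0]
opening: 0.0437
grip_force: 61.5
```

```bash
python3 t.py
```

```text
4.83 yaw 31.72 q6 -28.07 tq [-0.087  0.347  0.019] F [-2.2 -0.7  6. ] grip 61.5 op 0.0437 jt6 -0.374 [0.4965 0.1496 0.0879]
```

{"api": "arm_command", "payload": {
  "series": [
    [[0,0,0,0,0,2,0.2],[0,0,0,0,0,2,0.2]]
  ]
}}

```text
clock: 5.0
tool_pos: [0.4965, 0.1496, 0.0879]
orientation: [[-0.555, 0.832, 0.0], [0.832, 0.555, -0.0], [-0.0, 0.0, -1.0]]
force: [-2.7, -0.1, 9.0]
opening: 0.0431
grip_force: 61.6
```

```bash
python3 t.py
```

```text
5.0 yaw 33.71 q6 -30.06 tq [-0.132  0.408 -0.094] F [-2.7 -0.1  9. ] grip 61.6 op 0.0431 jt6 -0.476 [0.4965 0.1496 0.0879]
```

The joint-6 torque shows the clicks clearly. The rests are at yaw 11.7° and about 31.8°, so 20.1° apart. The stop can first lie at about rest 2 + 4°, which is 56°. I'll go quickly to 54° and then creep.

{"api": "arm_command", "payload": {
  "series": [
    [[0,0,0,0,0,2,0.2],[0,0,0,0,0,4,0.2],[0,0,0,0,0,6,0.2],[0,0,0,0,0,8,0.2],[0,0,0,0,0,10,0.2]]
  ]
}}

```text
clock: 5.42
tool_pos: [0.4965, 0.1496, 0.0879]
orientation: [[-0.691, 0.723, 0.0], [0.723, 0.691, -0.0], [-0.0, -0.0, -1.0]]
force: [-2.8, -0.7, 7.3]
opening: 0.0437
grip_force: 61.9
```

{"api": "arm_command", "payload": {
  "series": [
    [[0,0,0,0,0,2,0.2],[0,0,0,0,0,4,0.2],[0,0,0,0,0,6,0.2],[0,0,0,0,0,8,0.2],[0,0,0,0,0,8,0.2]]
  ]
}}

```text
clock: 5.83
tool_pos: [0.4965, 0.1496, 0.0879]
orientation: [[-0.785, 0.619, 0.0], [0.619, 0.785, -0.0], [-0.0, -0.0, -1.0]]
force: [-1.5, -0.9, 6.5]
opening: 0.0434
grip_force: 61.5
```

```bash
python3 t.py
```

```text
5.83 yaw 51.73 q6 -48.08 tq [-0.059  0.429  0.011] F [-1.5 -0.9  6.5] grip 61.5 op 0.0434 jt6 -0.444 [0.4965 0.1496 0.0879]
```

{"api": "arm_command", "payload": {
  "series": [
    [[0,0,0,0,0,1,0.2],[0,0,0,0,0,1,0.2]]
  ]
}}

```text
clock: 6.0
tool_pos: [0.4964, 0.1496, 0.0879]
orientation: [[-0.795, 0.607, 0.0], [0.607, 0.795, -0.0], [-0.0, -0.0, -1.0]]
force: [-2.1, -0.6, 5.7]
opening: 0.0436
grip_force: 61.5
```

```bash
python3 t.py
```

```text
6.0 yaw 52.66 q6 -49.01 tq [-0.201  0.456 -0.062] F [-2.1 -0.6  5.7] grip 61.5 op 0.0436 jt6 -0.281 [0.4964 0.1496 0.0879]
```

{"api": "arm_command", "payload": {
  "series": [
    [[0,0,0,0,0,1,0.2],[0,0,0,0,0,1,0.2]]
  ]
}}

```text
clock: 6.17
tool_pos: [0.4964, 0.1495, 0.0879]
orientation: [[-0.806, 0.592, 0.0], [0.592, 0.806, -0.0], [-0.0, -0.0, -1.0]]
force: [-3.4, -0.0, 7.2]
opening: 0.0436
grip_force: 61.6
```

```bash
python3 t.py
```

```text
6.17 yaw 53.67 q6 -50.02 tq [-0.203  0.486 -0.102] F [-3.4 -0.   7.2] grip 61.6 op 0.0436 jt6 -0.21 [0.4964 0.1495 0.0879]
```

{"api": "arm_command", "payload": {
  "series": [
    [[0,0,0,0,0,0.7,0.2],[0,0,0,0,0,0.7,0.2]]
  ]
}}

```text
clock: 6.33
tool_pos: [0.4964, 0.1495, 0.0879]
orientation: [[-0.813, 0.583, 0.0], [0.583, 0.813, -0.0], [-0.0, -0.0, -1.0]]
force: [-2.4, -1.3, 6.5]
opening: 0.0433
grip_force: 61.6
```

```bash
python3 t.py
```

```text
6.33 yaw 54.35 q6 -50.7 tq [-0.196  0.437 -0.084] F [-2.4 -1.3  6.5] grip 61.6 op 0.0433 jt6 -0.238 [0.4964 0.1495 0.0879]
```

{"api": "arm_command", "payload": {
  "series": [
    [[0,0,0,0,0,0.4,0.2],[0,0,0,0,0,0.4,0.2]]
  ]
}}

```text
clock: 6.5
tool_pos: [0.4964, 0.1495, 0.088]
orientation: [[-0.816, 0.578, 0.0], [0.578, 0.816, -0.0], [-0.0, -0.0, -1.0]]
force: [-3.6, -0.5, 6.9]
opening: 0.0436
grip_force: 61.6
```

```bash
python3 t.py
```

```text
6.5 yaw 54.72 q6 -51.07 tq [-0.234  0.574 -0.145] F [-3.6 -0.5  6.9] grip 61.6 op 0.0436 jt6 -0.229 [0.4964 0.1495 0.088 ]
```

{"api": "arm_command", "payload": {
  "series": [
    [[0,0,0,0,0,0.4,0.2],[0,0,0,0,0,0.4,0.2]]
  ]
}}

```text
clock: 6.67
tool_pos: [0.4964, 0.1495, 0.088]
orientation: [[-0.82, 0.572, 0.0], [0.572, 0.82, -0.0], [-0.0, -0.0, -1.0]]
force: [-1.9, 0.6, 6.1]
opening: 0.0433
grip_force: 61.6
```

```bash
python3 t.py
```

```text
6.67 yaw 55.12 q6 -51.47 tq [-0.339  0.542 -0.218] F [-1.9  0.6  6.1] grip 61.6 op 0.0433 jt6 -0.283 [0.4964 0.1495 0.088 ]
```

{"api": "arm_command", "payload": {
  "series": [
    [[0,0,0,0,0,0.4,0.2],[0,0,0,0,0,0.4,0.2]]
  ]
}}

```text
clock: 6.83
tool_pos: [0.4964, 0.1495, 0.0879]
orientation: [[-0.824, 0.566, -0.0], [0.566, 0.824, -0.0], [-0.0, -0.0, -1.0]]
force: [-2.3, -0.8, 6.7]
opening: 0.0431
grip_force: 61.6
```

```bash
python3 t.py
```

```text
6.83 yaw 55.51 q6 -51.86 tq [-0.331  0.5   -0.258] F [-2.3 -0.8  6.7] grip 61.6 op 0.0431 jt6 -0.349 [0.4964 0.1495 0.0879]
```

{"api": "arm_command", "payload": {
  "series": [
    [[0,0,0,0,0,0.3,0.2],[0,0,0,0,0,0.3,0.2]]
  ]
}}

```text
clock: 7.0
tool_pos: [0.4964, 0.1495, 0.0879]
orientation: [[-0.827, 0.562, -0.0], [0.562, 0.827, -0.0], [-0.0, -0.0, -1.0]]
force: [-2.5, -0.8, 5.8]
opening: 0.0434
grip_force: 61.6
```

```bash
python3 t.py
```

```text
7.0 yaw 55.8 q6 -52.16 tq [-0.33   0.561 -0.346] F [-2.5 -0.8  5.8] grip 61.6 op 0.0434 jt6 -0.386 [0.4964 0.1495 0.0879]
```

{"api": "arm_command", "payload": {
  "series": [
    [[0,0,0,0,0,0.2,0.2],[0,0,0,0,0,0.2,0.2],[0,0,0,0,0,0.2,0.2]]
  ]
}}

```text
clock: 7.25
tool_pos: [0.4964, 0.1495, 0.0879]
orientation: [[-0.829, 0.559, -0.0], [0.559, 0.829, -0.0], [-0.0, -0.0, -1.0]]
force: [-2.6, -1.0, 6.5]
opening: 0.0433
grip_force: 61.6
```

```bash
python3 t.py
```

```text
7.25 yaw 55.98 q6 -52.34 tq [-0.348  0.507 -0.416] F [-2.6 -1.   6.5] grip 61.6 op 0.0433 jt6 -0.364 [0.4964 0.1495 0.0879]
```

The torque of 0.42 N m at rest + 4° is beyond any click, so this is the stop, and the starting rest was count 2. Rest nought is at yaw about 51.9°, which puts the fourth click at about −28.5°.

{"api": "arm_command", "payload": {
  "series": [
    [[0,0,0,0,0,-4,0.2],[0,0,0,0,0,-8,0.2],[0,0,0,0,0,-12,0.2],[0,0,0,0,0,-16,0.2],[0,0,0,0,0,-20,0.2]]
  ]
}}

```text
clock: 7.67
tool_pos: [0.4965, 0.1496, 0.0879]
orientation: [[-0.585, 0.811, 0.0], [0.811, 0.585, -0.0], [-0.0, 0.0, -1.0]]
force: [-3.3, 0.6, 7.9]
opening: 0.0434
grip_force: 61.7
```

{"api": "arm_command", "payload": {
  "series": [
    [[0,0,0,0,0,-4,0.2],[0,0,0,0,0,-8,0.2],[0,0,0,0,0,-12,0.2],[0,0,0,0,0,-16,0.2],[0,0,0,0,0,-20,0.2]]
  ]
}}

```text
clock: 8.08
tool_pos: [0.4966, 0.1497, 0.0879]
orientation: [[-0.273, 0.962, 0.0], [0.962, 0.273, -0.0], [-0.0, 0.0, -1.0]]
force: [-2.7, 0.0, 9.5]
opening: 0.0435
grip_force: 62.0
```

{"api": "arm_command", "payload": {
  "series": [
    [[0,0,0,0,0,-4,0.2],[0,0,0,0,0,-8,0.2],[0,0,0,0,0,-12,0.2],[0,0,0,0,0,-16,0.2],[0,0,0,0,0,-20,0.2]]
  ]
}}

```text
clock: 8.5
tool_pos: [0.4967, 0.1497, 0.088]
orientation: [[0.073, 0.997, 0.001], [0.997, -0.073, 0.0], [0.0, 0.001, -1.0]]
force: [-0.6, -0.2, 2.0]
opening: 0.0433
grip_force: 61.2
```

```bash
python3 t.py
```

```text
8.5 yaw -4.18 q6 7.83 tq [-0.038  0.495 -0.05 ] F [-0.6 -0.2  2. ] grip 61.2 op 0.0433 jt6 -1.209 [0.4967 0.1497 0.088 ]
```

{"api": "arm_command", "payload": {
  "series": [
    [[0,0,0,0,0,-3,0.2],[0,0,0,0,0,-4,0.2],[0,0,0,0,0,-4,0.2]]
  ]
}}

```text
clock: 8.75
tool_pos: [0.4967, 0.1496, 0.0879]
orientation: [[0.14, 0.99, 0.001], [0.99, -0.14, 0.0], [0.0, 0.001, -1.0]]
force: [-1.5, -0.2, 5.1]
opening: 0.0433
grip_force: 61.5
```

```bash
python3 t.py
```

```text
8.75 yaw -8.05 q6 11.69 tq [-0.036  0.224 -0.05 ] F [-1.5 -0.2  5.1] grip 61.5 op 0.0433 jt6 0.262 [0.4967 0.1496 0.0879]
```

{"api": "arm_command", "payload": {
  "series": [
    [[0,0,0,0,0,-3,0.2],[0,0,0,0,0,-4,0.2],[0,0,0,0,0,-4,0.2]]
  ]
}}

```text
clock: 9.0
tool_pos: [0.4968, 0.1497, 0.088]
orientation: [[0.208, 0.978, 0.001], [0.978, -0.208, -0.0], [0.0, 0.001, -1.0]]
force: [-1.4, -0.1, 6.1]
opening: 0.0435
grip_force: 61.5
```

```bash
python3 t.py
```

```text
9.0 yaw -12.03 q6 15.68 tq [-0.006  0.304 -0.006] F [-1.4 -0.1  6.1] grip 61.5 op 0.0435 jt6 0.319 [0.4968 0.1497 0.088 ]
```

{"api": "arm_command", "payload": {
  "series": [
    [[0,0,0,0,0,-3,0.2],[0,0,0,0,0,-4,0.2],[0,0,0,0,0,-4,0.2]]
  ]
}}

```text
clock: 9.25
tool_pos: [0.4967, 0.1497, 0.0879]
orientation: [[0.276, 0.961, 0.001], [0.961, -0.276, 0.0], [0.0, 0.001, -1.0]]
force: [-0.6, -0.8, 5.7]
opening: 0.0434
grip_force: 61.7
```

```bash
python3 t.py
```

```text
9.25 yaw -16.02 q6 19.67 tq [-0.036  0.37   0.063] F [-0.6 -0.8  5.7] grip 61.7 op 0.0434 jt6 0.339 [0.4967 0.1497 0.0879]
```

{"api": "arm_command", "payload": {
  "series": [
    [[0,0,0,0,0,-3,0.2],[0,0,0,0,0,-4,0.2],[0,0,0,0,0,-4,0.2]]
  ]
}}

```text
clock: 9.5
tool_pos: [0.4968, 0.1497, 0.0879]
orientation: [[0.343, 0.939, 0.001], [0.939, -0.343, 0.0], [0.0, 0.001, -1.0]]
force: [-1.0, -1.0, 8.9]
opening: 0.0432
grip_force: 62.0
```

```bash
python3 t.py
```

```text
9.5 yaw -20.03 q6 23.68 tq [-0.191  0.229 -0.06 ] F [-1.  -1.   8.9] grip 62.0 op 0.0432 jt6 0.256 [0.4968 0.1497 0.0879]
```

{"api": "arm_command", "payload": {
  "series": [
    [[0,0,0,0,0,-3,0.2],[0,0,0,0,0,-4,0.2],[0,0,0,0,0,-4,0.2]]
  ]
}}

```text
clock: 9.75
tool_pos: [0.4968, 0.1497, 0.088]
orientation: [[0.407, 0.913, 0.001], [0.913, -0.407, 0.0], [0.0, 0.001, -1.0]]
force: [-0.2, -1.1, 8.1]
opening: 0.0437
grip_force: 61.7
```

```bash
python3 t.py
```

```text
9.75 yaw -24.05 q6 27.69 tq [-0.229  0.149 -0.071] F [-0.2 -1.1  8.1] grip 61.7 op 0.0437 jt6 0.167 [0.4968 0.1497 0.088 ]
```

{"api": "arm_command", "payload": {
  "series": [
    [[0,0,0,0,0,-2,0.2],[0,0,0,0,0,-2,0.2],[0,0,0,0,0,-2,0.2]]
  ]
}}

```text
clock: 10.0
tool_pos: [0.4969, 0.1496, 0.088]
orientation: [[0.438, 0.899, 0.001], [0.899, -0.438, 0.0], [0.001, 0.001, -1.0]]
force: [-1.9, -0.3, 5.9]
opening: 0.0434
grip_force: 61.7
```

```bash
python3 t.py
```

```text
10.0 yaw -25.99 q6 29.63 tq [-0.076  0.285 -0.085] F [-1.9 -0.3  5.9] grip 61.7 op 0.0434 jt6 -0.037 [0.4969 0.1496 0.088 ]
```

{"api": "arm_command", "payload": {
  "series": [
    [[0,0,0,0,0,-2,0.2],[0,0,0,0,0,-2,0.2],[0,0,0,0,0,-2,0.2]]
  ]
}}

```text
clock: 10.25
tool_pos: [0.4968, 0.1496, 0.0879]
orientation: [[0.469, 0.883, 0.001], [0.883, -0.469, -0.0], [0.0, 0.001, -1.0]]
force: [-0.9, -0.0, 5.1]
opening: 0.0432
grip_force: 61.6
```

```bash
python3 t.py
```

```text
10.25 yaw -27.98 q6 31.63 tq [-0.12   0.158 -0.082] F [-0.9 -0.   5.1] grip 61.6 op 0.0432 jt6 0.013 [0.4968 0.1496 0.0879]
```

{"api": "arm_command", "payload": {
  "series": [
    [[0,0,0,0,0,-1,0.2],[0,0,0,0,0,-1,0.2],[0,0,0,0,0,-1,0.2]]
  ]
}}

```text
clock: 10.5
tool_pos: [0.4969, 0.1496, 0.088]
orientation: [[0.484, 0.875, 0.001], [0.875, -0.484, -0.0], [0.001, 0.001, -1.0]]
force: [-1.1, -0.3, 5.0]
opening: 0.0432
grip_force: 61.6
```

```bash
python3 t.py
```

```text
10.5 yaw -28.97 q6 32.62 tq [-0.075  0.178  0.018] F [-1.1 -0.3  5. ] grip 61.6 op 0.0432 jt6 0.057 [0.4969 0.1496 0.088 ]
```

{"api": "arm_command", "payload": {
  "series": [
    [[0,0,0,0,0,-1,0.2],[0,0,0,0,0,-1,0.2],[0,0,0,0,0,-1,0.2]]
  ]
}}

```text
clock: 10.75
tool_pos: [0.4968, 0.1496, 0.0879]
orientation: [[0.499, 0.866, 0.001], [0.866, -0.499, -0.0], [0.0, 0.001, -1.0]]
force: [-1.5, 0.0, 5.5]
opening: 0.0433
grip_force: 61.6
```

```bash
python3 t.py
```

```text
10.75 yaw -29.96 q6 33.61 tq [-0.141  0.294  0.031] F [-1.5  0.   5.5] grip 61.6 op 0.0433 jt6 0.097 [0.4968 0.1496 0.0879]
```

{"api": "arm_command", "payload": {
  "series": [
    [[0,0,0,0,0,-1,0.2],[0,0,0,0,0,-1,0.2],[0,0,0,0,0,-1,0.2]]
  ]
}}

```text
clock: 11.0
tool_pos: [0.4969, 0.1496, 0.088]
orientation: [[0.514, 0.858, 0.001], [0.858, -0.514, -0.0], [0.0, 0.001, -1.0]]
force: [-0.9, -0.3, 6.3]
opening: 0.0437
grip_force: 61.7
```

```bash
python3 t.py
```

```text
11.0 yaw -30.95 q6 34.61 tq [-0.033  0.311  0.134] F [-0.9 -0.3  6.3] grip 61.7 op 0.0437 jt6 0.183 [0.4969 0.1496 0.088 ]
```

The fourth rest is at about −29°, as predicted. Easing to the centre, releasing and lifting.

{"api": "arm_command", "payload": {
  "series": [
    [[0,0,0,0,0,2,0.2],[0,0,0,0,0,2,0.2],[0,0,0,0,0,2,0.2]]
  ]
}}

```text
clock: 11.25
tool_pos: [0.4968, 0.1496, 0.0879]
orientation: [[0.484, 0.875, 0.001], [0.875, -0.484, -0.0], [0.0, 0.001, -1.0]]
force: [-1.3, -1.1, 5.2]
opening: 0.0434
grip_force: 61.6
```

```bash
python3 t.py
```

```text
11.25 yaw -28.95 q6 32.6 tq [-0.098  0.234  0.03 ] F [-1.3 -1.1  5.2] grip 61.6 op 0.0434 jt6 -0.02 [0.4968 0.1496 0.0879]
```

{"api": "arm_command", "payload": {
  "series": [
    [[0,0,0,0,0,0,-0.3],[0,0,0,0,0,0,-1],[0,0,0,0,0,0,-1],[0,0,0,0,0,0,-1],[0,0,0,0,0,0,-1]]
  ]
}}

```text
clock: 11.67
tool_pos: [0.4962, 0.1497, 0.0871]
orientation: [[0.485, 0.875, -0.0], [0.875, -0.485, 0.0], [-0.0, -0.0, -1.0]]
force: [-0.5, 0.0, -0.4]
opening: 0.0854
grip_force: 0.0
```

{"api": "arm_command", "payload": {
  "series": [
    [[0,0,1.5,0,0,0,-1],[0,0,4,0,0,0,-1],[0,0,7,0,0,0,-1],[0,0,10,0,0,0,-1],[0,0,11,0,0,0,-1]]
  ]
}}

```text
clock: 12.08
tool_pos: [0.4986, 0.1499, 0.2019]
orientation: [[0.484, 0.875, 0.007], [0.875, -0.484, 0.0], [0.004, 0.006, -1.0]]
force: [0.8, 0.9, 0.4]
opening: 0.0858
grip_force: 0.0
```

{"api": "arm_command", "payload": {
  "series": [
    [[0,-2,0,0,0,-5,-1],[0,-5,0,0,0,-11,-1],[0,-8,0,0,0,-18,-1],[0,-9,0,0,0,-24,-1],[0,-9,0,0,0,-24,-1]]
  ]
}}

```text
clock: 12.5
tool_pos: [0.4962, 0.0576, 0.1968]
orientation: [[0.802, 0.597, -0.001], [0.597, -0.802, -0.0], [-0.001, 0.0, -1.0]]
force: [0.5, 0.1, 0.1]
opening: 0.0852
grip_force: 0.0
```

{"api": "arm_command", "payload": {
  "series": [
    [[0,0,0,0,0,-6,-1],[0,0,0,0,0,-12,-1],[0,0,0,0,0,-18,-1],[0,0,0,0,0,-18,-1],[0,0,0,0,0,-18,-1]]
  ]
}}

```text
clock: 12.92
tool_pos: [0.4961, 0.0604, 0.1969]
orientation: [[0.943, 0.332, -0.001], [0.332, -0.943, 0.0], [-0.0, -0.0, -1.0]]
force: [0.4, 0.2, 0.7]
opening: 0.0854
grip_force: 0.0
```

```bash
python3 t.py
python3 - <<'E'
from m import *
D={n:shot(n,"x_"+n+".png") for n in("scene","side","wrist")}
for n,d in D.items():
    C=cloud(d); n_=np.hypot(C[...,0]-.522,C[...,1]-.004)
    k=(d["z_map"]>0)&(n_<.025)&(C[...,2]>.108)&(C[...,2]<.14)
    if k.sum(): 
        c=C[k];t=c[c[:,2]>np.percentile(c[:,2],75)];print(n,k.sum(),c.mean(0).round(4),t.mean(0).round(4),c[:,2].max(),proj(d,[.519,.0025,.128]))
d=D["wrist"];u,v=proj(d,[.519,.0025,.128]);print(u,v)
E
```

```text
12.92 yaw -70.64 q6 63.94 tq [-0.028 -0.024 -0.012] F [0.4 0.2 0.7] grip 0.0 op 0.0854 jt6 0.346 [0.4961 0.0604 0.1969]
scene 39 [0.5235 0.0039 0.12  ] [0.5217 0.0031 0.1271] 0.12911071687800013 [305.75195455 221.74419495]
side 53 [0.5202 0.0017 0.12  ] [0.52   0.0029 0.1264] 0.12945183808733685 [294.4356472  245.01259933]
wrist 336 [0.5216 0.0064 0.1224] [0.5192 0.0048 0.1291] 0.13088920586454122 [408.78102996 249.3205875 ]
408.7810299628789 249.3205875028148
```

View pics/x_wrist.png

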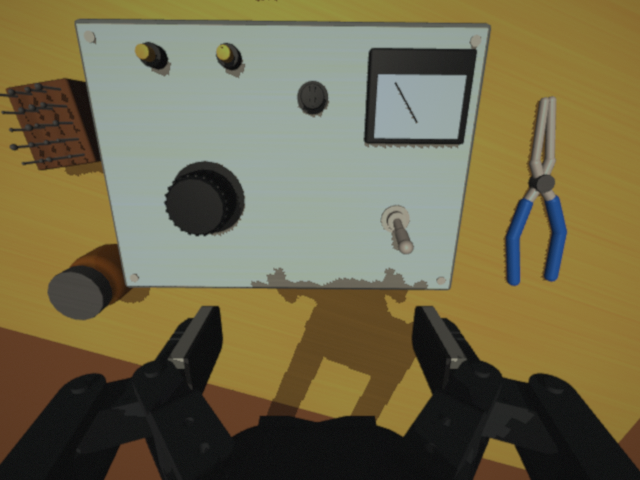

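The switch tip is at (405,246) in this view, leaning towards the robot (off), at about (0.519, 0.004, 0.128). I'll shut the fingers, go behind it and then descend.

{"api": "arm_command", "payload": {
  "series": [
    [[-1,-3,0,0,0,0,1],[-2,-6,0,0,0,0,1],[-2,-7,0,0,0,0,1],[-2,-7,0,0,0,0,1],[-2,-7,0,0,0,0,1]]
  ]
}}

```text
clock: 13.48
tool_pos: [0.4766, -0.0104, 0.1974]
orientation: [[0.946, 0.325, 0.001], [0.325, -0.946, 0.0], [0.001, -0.0, -1.0]]
force: [-0.7, 1.3, 0.2]
opening: 0.0254
grip_force: 0.0
```

{"api": "arm_command", "payload": {
  "series": [
    [[0,0,-3,0,0,0,1],[0,0,-6,0,0,0,1],[0,0,-8.3,0,0,0,1],[0,0,-8.3,0,0,0,1],[0,0,-8.3,0,0,0,1]]
  ]
}}

```text
clock: 13.9
tool_pos: [0.4756, -0.0091, 0.1135]
orientation: [[0.945, 0.327, -0.003], [0.327, -0.945, 0.001], [-0.002, -0.002, -1.0]]
force: [1.1, -0.4, 0.5]
opening: -0.0001
grip_force: 0.0
```

```bash
python3 t.py
```

```text
13.9 yaw -70.9 q6 55.44 tq [-0.058  0.02   0.004] F [ 1.1 -0.4  0.5] grip 0.0 op -0.0001 jt6 0.003 [ 0.4756 -0.0091  0.1135]
```

{"api": "arm_command", "payload": {
  "series": [
    [[0.6,0.2,0,0,0,0,1],[1.2,0.4,0,0,0,0,1],[1.8,0.6,0,0,0,0,1],[2.4,0.8,0,0,0,0,1],[2.8,0.95,0,0,0,0,1]]
  ]
}}

```text
clock: 14.32
tool_pos: [0.5058, -0.0007, 0.1153]
orientation: [[0.945, 0.326, 0.002], [0.326, -0.945, -0.001], [0.001, 0.001, -1.0]]
force: [-5.9, -3.0, 4.3]
opening: 0.0002
grip_force: 3.3
```

{"api": "arm_command", "payload": {
  "series": [
    [[0.3,0.1,0,0,0,0,1],[0.6,0.2,0,0,0,0,1],[0.9,0.3,0,0,0,0,1],[1.1,0.37,0,0,0,0,1],[1.3,0.44,0,0,0,0,1]]
  ]
}}

```text
clock: 14.73
tool_pos: [0.5179, 0.0037, 0.1145]
orientation: [[0.945, 0.326, 0.001], [0.326, -0.945, 0.0], [0.001, 0.0, -1.0]]
force: [-0.2, 0.1, 0.2]
opening: 0.0003
grip_force: 0.0
```

```bash
python3 t.py
python3 - <<'E'
from m import *
for n in("scene","side"):
    d=shot(n,"p_"+n+".png"); C=cloud(d)
    print(n,proj(d,[.519,.004,.128]),proj(d,[.539,.0105,.128]))
a=cv2.imread("pics/p_scene.png")[170:290,250:410];b=cv2.imread("pics/p_side.png")[190:310,230:390]
cv2.imwrite("pics/p.png",cv2.resize(np.hstack([a,b]),None,fx=2.5,fy=2.5,interpolation=cv2.INTER_CUBIC))
E
```

```text
14.73 yaw -70.98 q6 58.23 tq [ 0.068  0.018 -0.034] F [-0.2  0.1  0.2] grip 0.0 op 0.0003 jt6 -0.031 [0.5179 0.0037 0.1145]
scene [306.3801943  221.48851195] [313.54386784 226.82960447]
side [293.94471384 244.45239789] [302.32479339 237.40712313]
```

View pics/p.png

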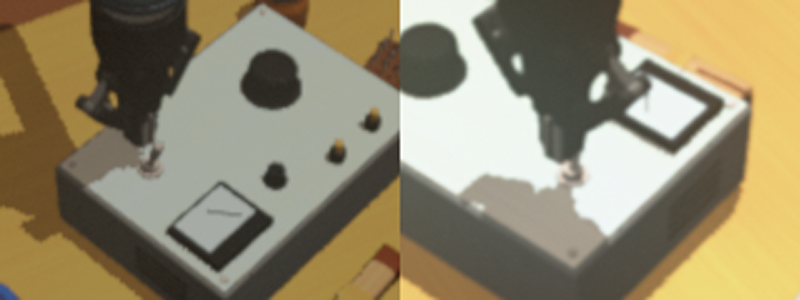

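The picture shows the toggle ahead of the fingers (left crop, about (157,150)). The push force rose to about 6 N and then fell to zero, so it has snapped over. Backing off, lifting and checking.

{"api": "arm_command", "payload": {
  "series": [
    [[-1,-0.3,0,0,0,0,1],[-3,-1,0,0,0,0,1],[-4,-1.4,2,0,0,0,1],[-5,-1.7,5,0,0,0,1],[-6,-2,9,0,0,0,1]]
  ]
}}

```text
clock: 15.25
tool_pos: [0.4538, -0.016, 0.2024]
orientation: [[0.945, 0.326, -0.006], [0.326, -0.945, 0.002], [-0.006, -0.004, -1.0]]
force: [0.9, 0.4, 0.7]
opening: 0.0001
grip_force: 0.0
```

{"api": "arm_command", "payload": {
  "series": [
    [[0,0,2,0,0,0,1],[0,0,2,0,0,0,1],[0,0,2,0,0,0,1]]
  ]
}}

```text
clock: 15.5
tool_pos: [0.4575, -0.0168, 0.2255]
orientation: [[0.945, 0.326, 0.003], [0.326, -0.945, -0.001], [0.003, 0.002, -1.0]]
force: [0.3, 0.3, -1.0]
opening: 0.0003
grip_force: 0.0
```

```bash
python3 t.py
python3 - <<'E'
from m import *
for n in("scene","side","wrist"):
    d=shot(n,"f_"+n+".png"); C=cloud(d); n_=np.hypot(C[...,0]-.53,C[...,1]-.006)
    k=(d["z_map"]>0)&(n_<.025)&(C[...,2]>.108)&(C[...,2]<.135)
    c=C[k];t=c[c[:,2]>np.percentile(c[:,2],75)];print(n,k.sum(),t.mean(0).round(4))
E
```

```text
15.5 yaw -70.99 q6 53.98 tq [-0.015 -0.007  0.009] F [ 0.3  0.3 -1. ] grip 0.0 op 0.0003 jt6 -0.006 [ 0.4575 -0.0168  0.2255]
scene 31 [0.5389 0.0096 0.1279]
side 68 [0.5369 0.0078 0.1262]
wrist 249 [0.5363 0.0102 0.1294]
```

View pics/f_wrist.png

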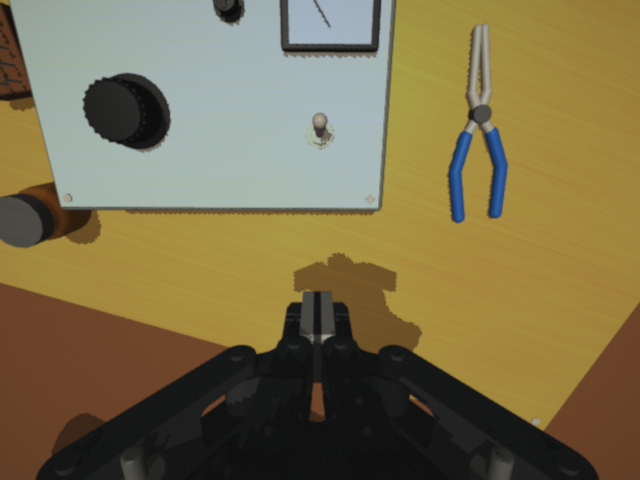

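The switch now leans away: its tip is at (320,118), above its foot at (320,135), and the measured tip is about 19 mm further along +x. The arm touches nothing, so I'm handing in.

```bash
python3 -c "
from rig import r
print(r.finish_job())"
```

```text
the job is handed in; nothing more can be done
None
```

I felt the selector reach its end stop at about 0.42 N m, set it four clicks clockwise from there, then threw the bat switch on, and handed the job in at about 16 s; the hand-in returned no verdict.

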